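# Start the battery pack test

## Task

Start the battery pack test by pressing with the fingertips only: first press the rocker on the white switch box over to on (press down its raised half, the one with the white bar), then push the yellow key on the blue tester fully in, and last push the green key fully in. Leave the red key alone, do not lift the switch box or drag it about, and leave the battery pack, loose cell and tape roll where they are.

Things in the scene. Friction and masses are not known exactly. Their poses are not given: they have to be found in the camera images.
- switchbox: White mains switch box, 110 x 150 x 45 mm (x, y, z), 0.9 kg, loose on the bench; origin at the centre of its underside. Black rocker: axle along the box's y, at x 0, y +35, z +60 mm in the box frame; 42 mm wide, two halves each 28 mm long, 6 mm thick. The +x half has a white bar and while off is raised 0.4 rad; the other half is then level. Flat outlet beside it.
- rocker (a joint): Rocker angle in rad: 0 = off (white-bar half raised), 0.4 = fully on (white-bar half level, the other half raised). Starts within 0.04 of off. About 3 N pressed down 20 mm from the axle turns it; it has no spring and stays where it is left.
- rocker_on (a point): Point on the upper face of the rocker's white-bar half, in the middle of its width, about 20 mm from the axle; moves with the rocker. About 71 mm above the work surface when off, 63 mm when fully on.
- tester: Blue pack tester, 130 (x) x 200 (y) x 60 (z) mm, fixed to the bench. Origin at the centre of its underside. Three keys (green, yellow, red) stand in a row along its y on its top, 30 mm to the -x side of the middle, 62 mm apart; which key is in which place varies. A flat display lies behind them.
- key_yellow (a joint): Round yellow push key on top of the tester: cap 25 mm across in a fixed black collar 34 mm across and 6 mm high. Value in m: 0 = out, 0.007 = fully in (starts within 0.001 of out). Moves straight down, needs about 3 N, has no return spring and stays where it is pushed.
- top_yellow (a point): Centre of the flat top of the yellow cap; moves with it. When out it is 78 mm above the work surface (18 mm above the tester's top).
- key_green (a joint): Round green push key on top of the tester: cap 25 mm across in a fixed black collar 34 mm across and 6 mm high. Value in m: 0 = out, 0.007 = fully in (starts within 0.001 of out). Moves straight down, needs about 3 N, has no return spring and stays where it is pushed.
- top_green (a point): Centre of the flat top of the green cap; moves with it. When out it is 78 mm above the work surface (18 mm above the tester's top).
- key_red (a joint): Round red push key on top of the tester: cap 25 mm across in a fixed black collar 34 mm across and 6 mm high. Value in m: 0 = out, 0.007 = fully in (starts within 0.001 of out). Moves straight down, needs about 3 N, has no return spring and stays where it is pushed. Not to be pressed.
- top_red (a point): Centre of the flat top of the red cap; moves with it. When out it is 78 mm above the work surface (18 mm above the tester's top).
- pack: Battery pack of ten pink cells in black holders, 112 (x) x 52 (y) x 71 (z) mm, loose; origin at the centre of its underside. Leave alone.
- cell: Single pink battery cell standing on end, 21 mm diameter, 71 mm high, loose; origin at the centre of its underside. Leave alone.
- tape: Roll of tape lying flat, 84 mm across, 20 mm high, loose; origin at the centre of its underside. Leave alone.

How it is judged:
On the way, in this order (a step that is already met when the one before it is completed fails the run):
1. the rocker is pressed over to on (value of joint rocker above 0.33 rad), for 0.2 s.
2. then the yellow key is pushed fully in (value of joint key_yellow above 0.0055 m), for 0.2 s.
3. then the green key is pushed fully in (value of joint key_green above 0.0055 m), for 0.2 s.
At the end, for the whole second after the job is handed in: The rocker stands on (over 0.33 of 0.4 rad), the yellow and green keys stay pushed in (over 5.5 of 7 mm), the red key is out (under 2.5 mm), the switch box stands flat within 25 mm of its start, and the pack, cell and tape are within 20 mm of theirs, the cell still upright (value of joint rocker above 0.33 rad and value of joint each of key_yellow, key_green above 0.0055 m and value of joint key_red below 0.0025 m and distance of switchbox from where it was at the start of the episode below 0.025 m and angle between switchbox's own z axis and vertical below 0.05 rad and linear speed of switchbox below 0.02 m/s and distance of each of pack, cell, tape from where it was at the start of the episode below 0.02 m and angle between cell's own z axis and vertical below 0.2 rad); the robot touches nothing.
It fails at once if the red key is pressed (2.5 mm or more) (value of joint key_red above 0.0025 m).
It fails at once if the yellow key is pressed half in before the rocker is on (value of joint key_yellow above 0.0035 m and value of joint rocker below 0.3 rad).
It fails at once if the green key is pressed half in before the yellow key is in (value of joint key_green above 0.0035 m and value of joint key_yellow below 0.005 m).
It fails at once if the switch box is lifted, tipped (0.2 rad) or dragged more than 25 mm (distance of switchbox from where it was at the start of the episode above 0.025 m or height (world z) of switchbox above 0.015 m or angle between switchbox's own z axis and vertical above 0.2 rad).
It fails at once if the battery pack, loose cell or tape roll are moved more than 20 mm, or the cell is tipped (distance of any of pack, cell, tape from where it was at the start of the episode above 0.02 m or angle between cell's own z axis and vertical above 0.3 rad).
It also fails if it takes over 42 s, if anything falls off the work surface, if the arm or the gripper's body presses on something with over 40 N, if the wrist force passes 120 N, or if a joint passes its speed limit or range.

## Robot

A 6-joint arm with a two-finger parallel gripper is mounted at the origin on the work surface. World frame = base frame: x ahead of the robot, y to its left, z up, the work surface at z = 0. Lengths are in m, angles in rad, forces in N, time in s.
With the tool pointing down it reaches from about 0.25 to 0.775 m from the base axis. Payload 4 kg.
Tool frame: the origin (TCP) lies between the finger pads; the fingertips stand 11 mm ahead of it and the grasp point (between the pads) lies 8 mm behind it; z points along the fingers, y is the direction in which the jaws open and shut (so a half turn about z gives the same grasp; the last joint's range is limited). The gripper opens to 94 mm and grips with 3 to 60 N. Pads are 16 mm wide; open, the fingers measure 119 mm over their backs; the gripper's body (75 mm by 177 mm) begins 78 mm behind the grasp point.
Start: joints at [-1.289, 0.087, 1.371, -0, 1.684, -0.103], TCP at [0.206, -0.51, 0.177] pointing down, gripper open.
Joint ranges: [-3.1, 3.1], [-0.76, 2.03], [0.27, 2.55], [-1.08, 4.22], [0.17, 2.65], [-2.57, 2.57]. Speed limits (rad/s): [2.79, 2.79, 3.14, 3.14, 3.14, 3.14].

## Interface

Orientations are given as [roll, pitch, yaw] about the fixed x, y, z axes, in that order (R = Rz(yaw) Ry(pitch) Rx(roll)).
In Python, from bench import get_obs, cams, ticket gives the robot as it stands. The module is installed in compiled form; this text tells all that it offers.
- The arm moves only by the shell command python3 -m crank 'ROWS'. ROWS is JSON, a list of rows, each an object of numbers: "tx", "ty", "tz": the shift along the tool's x, y, z in cm; "twist": the turn about the tool's z in degrees; "grip": the opening, from 0 (shut) to 1 (fully open). In form: [{"tx": .., "ty": .., "tz": .., "twist": .., "grip": ..}, ...]. A call has 1 to 12 rows; each row shifts and turns the commanded pose from where the row before left it, along the tool's axes as they then stand; what a row does not reach is not made up. A row lasts 1/8 s, in which the tool goes at most 62.5 mm and 10.7 degrees, less where a joint would pass 70% of its speed; a pose out of reach is approached as far as the arm can. A call is refused whole if a number of a shift passes 6.25 or a number of a turn 10.7, either way. A call with a gripper value outside its range is refused whole. The fingers move at their own pace and stop on an object; the grip force is fixed at half the most. Time passes only in rows, so rows that do not move let the fingers close. It gives the time, the measured TCP pose, the force and the opening at its end, in the units of the state.
- get_obs(): the state, without advancing time (a new reading comes with each control period).
- cams.snapshot(name): name is "side" or "top" or "wrist"; returns a dict with "frame" (400x640x3 uint8, red, green, blue), "intrinsics" (3x3 intrinsics, pixels), "dist" ([k1, k2, p1, p2, k3] as OpenCV has them; the pictures are not rectified), "R" (3x3) and "t" (3): a world point X has camera coordinates R X + t; the wrist camera has in their place "hand_eye" (4x4, takes a point from camera to tool coordinates, whose origin is the TCP and whose axes are the flange's). Camera axes: x right, y down, z forward; pixel columns grow to the right and rows downward; lengths in m; the calibration is good to about 2 mm. A picture is of the moment at which its call begins: read the wrist's pose just before it. There is no depth.
- ticket.close_job(): hands the job in, once; it reports no verdict.
Trained networks look in a picture, given as the dict that the camera call returned (one of the last four; its "shot" number tells which), for a name from the list of things; names that differ only in an ending like _2 or _b are one class to them, and where a whole thing is asked for, a point or a joint stands for the part that bears it (a point fixed in the world has none). Each returns a list of dicts, best first, with "conf" (0 to 1); they miss things now and then, are a little off and sometimes report something else, mostly with a low value. They report only what shows in the picture. A call takes as long as a camera call.
- cams.outline_of(picture, query): "region" (400x640 bool, what is visible of it) and "centre" ([column, row] in pixels, amid what is visible of it).
The state is a dict: "time": time; "joint_positions": joint angles; "qvel": joint speeds; "joint_torque": joint torques, N m; "tool_pos": TCP position; "ee_rot": TCP orientation; "wrist_force": force on the tool from outside, world axes, zero at the start; "wrist_torque": the same for the moment, N m; "width": finger opening in m.
Only numpy, scipy, OpenCV 4.12 (cv2) and the standard library are available. Lean on these libraries where they do the work, as an engineer would, in place of code of your own. Each camera call takes 0.05 s, during which the arm holds its last target.

## Working session

There is one attempt and no reset: what is moved stays moved. The work goes in short steps, Python scripts to look and compute and a shell command to move; the robot and the scene stay as the last step left them, time stands still between calls to the robot, and variables do not carry over. Pictures are saved under pics/ and viewed, and the job is handed in when it is done.

```bash
mkdir -p pics; cat > h.py <<'E'
import numpy as np,cv2
from bench import get_obs,cams,ticket
def save(p,n): cv2.imwrite('pics/'+n+'.png',p['frame'][:,:,::-1])
def ray(p,uv):
    K=np.array(p['intrinsics'],float);d=np.array(p['dist'],float)
    x=cv2.undistortPoints(np.array([[uv]],float),K,d)[0,0]
    R=np.array(p['R']);t=np.array(p['t']);return -R.T@t, R.T@np.array([x[0],x[1],1])
def atz(p,uv,z):
    o,d=ray(p,uv);return o+d*(z-o[2])/d[2]
def proj(p,X):
    R=np.array(p['R']);r,_=cv2.Rodrigues(R)
    return cv2.projectPoints(np.array(X,float).reshape(-1,3),r,np.array(p['t'],float),np.array(p['intrinsics'],float),np.array(p['dist'],float))[0][:,0]
E
python3 - <<'E'
from h import *
o=get_obs();print({k:np.round(v,3) for k,v in o.items()})
for c in ['top','side']:
    p=cams.snapshot(c);save(p,c+'1')
    print(c,np.round(-np.array(p['R']).T@p['t'],3))
    for q,z in [('top_yellow',.078),('top_green',.078),('top_red',.078),('key_yellow',.078),('key_green',.078),('key_red',.078),('rocker_on',.071),('rocker',.065),('switchbox',.045),('tester',.06),('pack',.071),('cell',.071),('tape',.02)]:
        for r in cams.outline_of(p,q)[:2]: print(q,round(r['conf'],2),np.round(r['centre'],1),r['region'].sum(),np.round(atz(p,r['centre'],z),3))
E
```

```text
{'time': np.float64(0.0), 'joint_positions': array([-1.289,  0.088,  1.372,  0.   ,  1.684, -0.103]), 'qvel': array([-0.   ,  0.   ,  0.   , -0.   ,  0.001,  0.001]), 'joint_torque': array([ 2.0000e-03, -3.4018e+01, -3.0242e+01,  7.2000e-02,  3.3000e-02,
       -0.0000e+00]), 'tool_pos': array([ 0.206, -0.509,  0.176]), 'ee_rot': array([-3.139, -0.   ,  0.385]), 'wrist_force': array([ 0.494, -0.541, -0.458]), 'wrist_torque': array([-0.012, -0.054,  0.005]), 'width': np.float64(0.094)}
top [ 0.52  -0.005  0.757]
top_yellow 0.66 [254.  258.6] 139 [0.534 0.122 0.078]
top_green 0.53 [217.9 259.1] 142 [0.527 0.188 0.078]
top_red 0.65 [180.3 260.2] 132 [0.519 0.257 0.078]
key_yellow 0.52 [251.3 259.8] 148 [0.531 0.126 0.078]
key_green 0.53 [218.8 260.9] 135 [0.524 0.186 0.078]
key_red 0.71 [187.4 260.3] 161 [0.52  0.243 0.078]
rocker_on 0.66 [402.4 256.6] 649 [ 0.561 -0.152  0.071]
rocker 0.96 [403.  258.4] 668 [ 0.558 -0.154  0.065]
switchbox 0.6 [226.8 241.8] 6434 [0.562 0.185 0.045]
switchbox 0.57 [416.3 253.4] 4420 [ 0.571 -0.184  0.045]
tester 0.71 [224.9 241.4] 6460 [0.561 0.184 0.06
[... 460 characters left out ...]
 296 [0.625 0.054 0.078]
top_red 0.79 [366.1 314.1] 220 [0.52  0.251 0.078]
key_yellow 0.69 [370.7 258. ] 164 [0.536 0.129 0.078]
key_green 0.54 [372.  285.3] 165 [0.522 0.19  0.078]
rocker_on 0.59 [368.3 312.5] 188 [0.518 0.242 0.071]
rocker_on 0.55 [384.5 171. ] 313 [ 0.555 -0.148  0.071]
rocker 0.87 [384.1 171.1] 300 [ 0.557 -0.156  0.065]
switchbox 0.69 [380.1 176.1] 2551 [ 0.565 -0.162  0.045]
tester 0.59 [346.  306.9] 7832 [0.556 0.232 0.06 ]
tester 0.45 [383.7 170.2] 329 [ 0.559 -0.166  0.06 ]
pack 0.66 [383.1 168.7] 321 [ 0.56  -0.155  0.071]
cell 0.74 [331.  222.2] 338 [0.627 0.05  0.071]
cell 0.46 [374.7 287.4] 163 [0.518 0.188 0.071]
tape 0.87 [266.9 215.6] 765 [0.773 0.012 0.02 ]
```

```bash
python3 - <<'E'
import cv2
a=cv2.imread('pics/top1.png');cv2.imwrite('pics/top1z.png',cv2.resize(a[180:330,140:480],(800,353),interpolation=cv2.INTER_CUBIC))
E
```

```text
(no output)
```

View pics/top1.png

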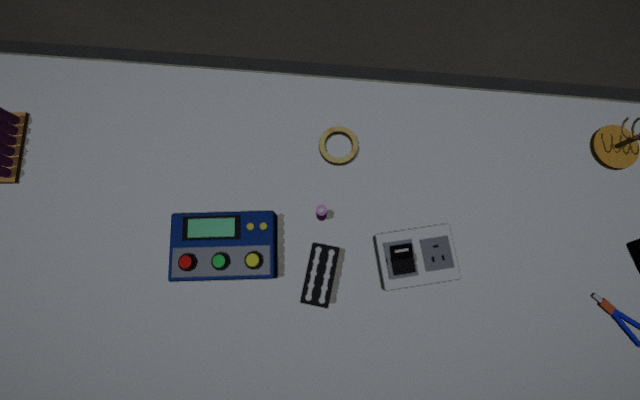

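View pics/side1.png

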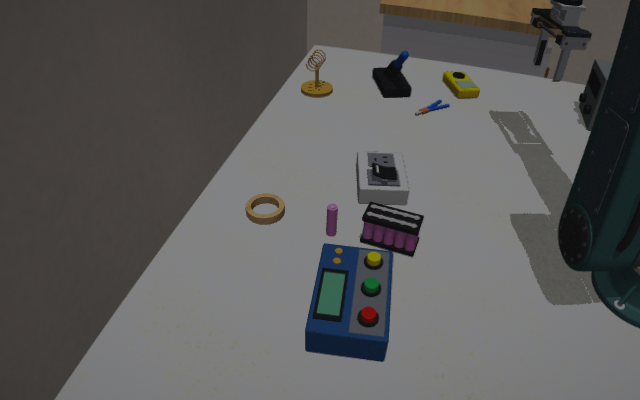

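View pics/top1z.png

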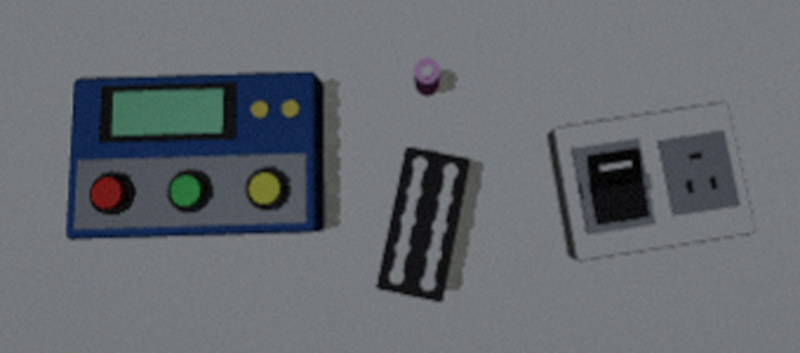

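Top view: keys run red (186,262), green (219,261), yellow (253,260). The switch box is at the right, with the rocker's white bar on its far (+x) half at about (401,251). The pack lies between the box and the tester, at (320,275).

Next I'll refine the positions by colour and from both views.

```bash
cat > m.py <<'E'
from h import *
P={c:cams.snapshot(c) for c in ['top','side']}
def blob(p,f,box):
    x0,y0,x1,y1=box;im=p['frame'].astype(int);m=np.zeros(im.shape[:2],bool);m[y0:y1,x0:x1]=f(im)[y0:y1,x0:x1]
    n,l,s,c=cv2.connectedComponentsWithStats(m.astype(np.uint8));i=1+np.argmax(s[1:,4]);return c[i],s[i]
R=lambda im:(im[...,0]>90)&(im[...,1]<60)
G=lambda im:(im[...,1]>90)&(im[...,0]<70)&(im[...,2]<110)
Y=lambda im:(im[...,0]>120)&(im[...,1]>110)&(im[...,2]<80)
B={'top':(170,245,275,280),'side':(350,245,392,330)}
for n,f in zip('RGY',(R,G,Y)):
    rs=[]
    for c in P:
        b,s=blob(P[c],f,B[c]);print(n,c,np.round(b,1),s, np.round(atz(P[c],b,.077),4));rs.append(ray(P[c],b))
    A=sum(np.eye(3)-np.outer(d,d)/(d@d) for o,d in rs);bb=sum((np.eye(3)-np.outer(d,d)/(d@d))@o for o,d in rs)
    print('  tri',np.round(np.linalg.solve(A,bb),4))
p=P['top']
b,s=blob(p,lambda im:im.min(-1)>130,(390,244,412,256));print('bar',b,s,atz(p,b,.074))
# switch box outline
W=p['frame'].min(-1)
for c in P:
  r=[q for q in cams.outline_of(P[c],'switchbox') if q['centre'][0]>350][0]
  if c=='top':
    rect=cv2.minAreaRect(np.argwhere(r['region'])[:,::-1].astype(np.float32));print(rect)
    q=cv2.boxPoints(rect);print(np.round([atz(p,u,.045) for u in q],4))
  rk=cams.outline_of(P[c],'rocker')[0];rect=cv2.minAreaRect(np.argwhere(rk['region'])[:,::-1].astype(np.float32))
  print(c,'rocker',rk['conf'],np.round([atz(P[c],u,.063) for u in cv2.boxPoints(rect)],4))
  x,y=(416,256) if c=='top' else (382,178)
  z=P[c]['frame'][y-42:y+42,x-54:x+54,::-1];cv2.imwrite(f'pics/sb_{c}.png',cv2.resize(z,None,fx=7,fy=7,interpolation=cv2.INTER_CUBIC))
E
python3 m.py
```

```text
R top [184.6 261.6] [179 256  12  12 116] [0.5174 0.2487 0.077 ]
R side [368.3 312.3] [361 306  15  13 148] [0.5177 0.2461 0.077 ]
  tri [0.5175 0.2478 0.0792]
G top [218.3 260.5] [213 255  12  12 114] [0.5246 0.187  0.077 ]
G side [371.1 282.5] [365 278  13  10 108] [0.5249 0.1839 0.077 ]
  tri [0.5247 0.1863 0.0797]
Y top [254.2 256.2] [254 255   2   3   4] [0.538  0.1219 0.077 ]
Y side [373.6 256. ] [368 252  12   9  90] [0.5319 0.122  0.077 ]
  tri [0.535  0.1218 0.0768]Traceback (most recent call last):
  File "m.py", line 17, in <module>
    b,s=blob(p,lambda im:im.min(-1)>130,(390,244,412,256));print('bar',b,s,atz(p,b,.074))
        ~~~~^^^^^^^^^^^^^^^^^^^^^^^^^^^^^^^^^^^^^^^^^^^^^^
  File "m.py", line 5, in blob
    n,l,s,c=cv2.connectedComponentsWithStats(m.astype(np.uint8));i=1+np.argmax(s[1:,4]);return c[i],s[i]
                                                                     ~~~~~~~~~^^^^^^^^^
    return _wrapfunc(a, 'argmax', axis=axis, out=out, **kwds)
    return bound(*args, **kwds)
ValueError: attempt to get argmax of an empty sequence
```

```bash
sed -i "s/im.min(-1)>130/im.min(-1)>95/; s/im\[...,0\]>120)&(im\[...,1\]>110)&(im\[...,2\]<80/im[...,0]>95)\&(im[...,1]>85)\&(im[...,2]<75/" m.py; python3 m.py
```

```text
R top [184.6 261.5] [179 256  12  12 117] [0.5175 0.2486 0.077 ]
R side [368.3 312.3] [361 306  15  13 148] [0.5177 0.2461 0.077 ]
  tri [0.5175 0.2478 0.0791]
G top [218.3 260.6] [213 255  12  12 116] [0.5245 0.1869 0.077 ]
G side [371.1 282.5] [365 278  13  10 108] [0.5249 0.1839 0.077 ]
  tri [0.5246 0.1862 0.0796]
Y top [251.9 259.5] [246 254  13  12 121] [0.5317 0.1256 0.077 ]
Y side [373.9 256.2] [368 251  13  11 111] [0.5313 0.1221 0.077 ]
  tri [0.5314 0.125  0.0799]
bar [400.88888889 250.05555556] [395 249  13   3  18] [ 0.57245032 -0.14774101  0.074     ]
((416.25347900390625, 256.4594421386719), (58.57497787475586, 80.85163879394531), 80.90972137451172)
[[ 0.6012 -0.0955  0.045 ]
 [ 0.6396 -0.2512  0.045 ]
 [ 0.5293 -0.2707  0.045 ]
 [ 0.493  -0.1195  0.045 ]]
top rocker 0.65 [[ 0.5793 -0.1276  0.063 ]
 [ 0.5876 -0.1698  0.063 ]
 [ 0.5357 -0.1776  0.063 ]
 [ 0.5277 -0.136   0.063 ]]
side rocker 0.81 [[ 0.5814 -0.1293  0.063 ]
 [ 0.5859 -0.1797  0.063 ]
 [ 0.5276 -0.1812  0.063 ]
 [ 0.5253 -0.131   0.063 ]]
```

View pics/sb_top.png

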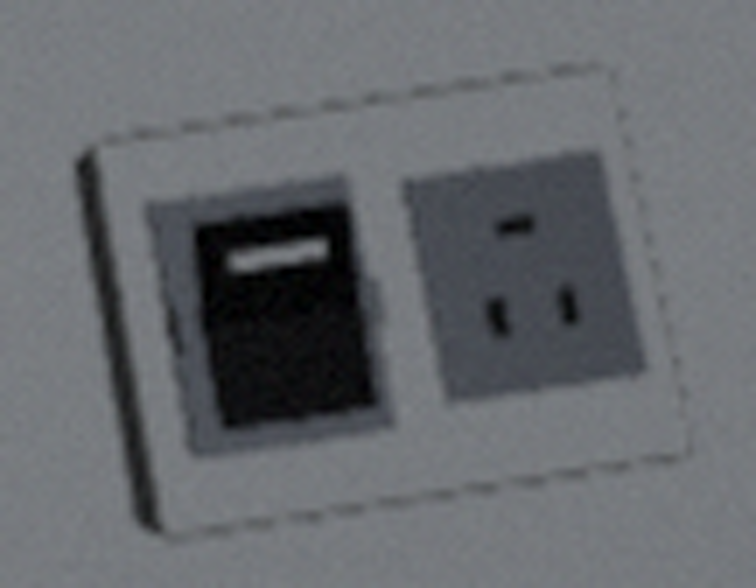

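The crop shows the box's top corners and the rocker, with the bar half up at (278,255) in the crop. I'll convert those corners to world positions.

```bash
python3 - <<'E'
from h import *
p=cams.snapshot('top')
f=lambda l,z:np.array([atz(p,(x/7+362-.43,y/7+214-.43),z)[:2] for x,y in l])
b=f([(95,150),(612,65),(690,455),(165,535)],.045);c=b.mean(0)
ux=(b[0]+b[1]-b[2]-b[3])/2;uy=(b[0]+b[3]-b[1]-b[2])/2
print(b.round(4),c,np.linalg.norm(ux),np.linalg.norm(uy),np.arctan2(ux[1],ux[0]),np.arctan2(-uy[0],uy[1]))
a=(np.arctan2(ux[1],ux[0])+np.arctan2(-uy[0],uy[1]))/2
Rm=np.array([[np.cos(a),-np.sin(a)],[np.sin(a),np.cos(a)]])
print('yaw',a,'axle',c+Rm@[0,.035],'press17',c+Rm@[.017,.035],'press20',c+Rm@[.02,.035])
lo=f([(225,428),(375,405)],.063);hi=f([(195,225),(352,205)],.074)
print('box-frame rocker ends',(Rm.T@(lo-c).T).T.round(4),(Rm.T@(hi-c).T).T.round(4))
o=get_obs();print(o['tool_pos'],o['ee_rot'])
from scipy.spatial.transform import Rotation as S
M=S.from_euler('xyz',o['ee_rot']).as_matrix();print(M.round(3))
E
cat > go.py <<'E'
import sys
from h import *
from scipy.spatial.transform import Rotation as S
o=get_obs();M=S.from_euler('xyz',o['ee_rot']).as_matrix()
t=np.array([float(v) for v in sys.argv[1:4]])
print(o['tool_pos'].round(4),'yaw',o['ee_rot'].round(3),'tool cm',(100*M.T@(t-o['tool_pos'])).round(2),'F',o['wrist_force'].round(1),o['width'],o['time'])
E
```

```text
[[ 0.5996 -0.1023]
 [ 0.6358 -0.2462]
 [ 0.53   -0.2694]
 [ 0.4969 -0.1272]] [ 0.56557741 -0.1862843 ] 0.10697969485262376 0.14714623350460132 0.22664873365381286 0.2375067222418646
yaw 0.2320777279478387 axle [ 0.55752741 -0.15222262] press17 [ 0.57407165 -0.14831262] press20 [ 0.57699122 -0.14762262]
box-frame rocker ends [[-0.027   0.0553]
 [-0.0271  0.0145]] [[0.0266 0.0556]
 [0.0256 0.0131]]
[ 0.2064607  -0.50979701  0.17679686] [ 3.14150988e+00 -3.84496788e-06  3.84836147e-01]
[[ 0.927  0.375  0.   ]
 [ 0.375 -0.927 -0.   ]
 [ 0.     0.    -1.   ]]
```

```bash
python3 -m crank '[{"twist":8.8,"grip":0},{"tx":4.4,"ty":-2.67,"grip":0},{"tx":4.4,"ty":-2.67,"grip":0},{"tx":4.4,"ty":-2.67,"grip":0},{"tx":4.4,"ty":-2.67,"grip":0},{"tx":4.4,"ty":-2.67,"grip":0},{"tx":4.4,"ty":-2.67,"grip":0},{"tx":4.4,"ty":-2.67,"grip":0},{"tx":4.4,"ty":-2.67,"grip":0},{"tx":4.4,"ty":-2.67,"grip":0},{"tx":4.4,"ty":-2.67,"grip":0},{"grip":0}]'; python3 go.py .5731 -.1485 .1
```

```text
[ 0.2065 -0.5098  0.1768] yaw [ 3.142 -0.     0.385] tool cm [ 47.55 -19.72   7.68] F [0.4 0.4 0.3] 0.09396974809542719 1.85invalid input at $[0]: expected keys tx, ty, tz, twist, grip
```

All five keys are required in every row.

```bash
python3 -m crank '[{"tx":0,"ty":0,"tz":0,"twist":8.8,"grip":0},{"tx":4.4,"ty":-2.67,"tz":0,"twist":0,"grip":0},{"tx":4.4,"ty":-2.67,"tz":0,"twist":0,"grip":0},{"tx":4.4,"ty":-2.67,"tz":0,"twist":0,"grip":0},{"tx":4.4,"ty":-2.67,"tz":0,"twist":0,"grip":0},{"tx":4.4,"ty":-2.67,"tz":0,"twist":0,"grip":0},{"tx":4.4,"ty":-2.67,"tz":0,"twist":0,"grip":0},{"tx":4.4,"ty":-2.67,"tz":0,"twist":0,"grip":0},{"tx":4.4,"ty":-2.67,"tz":0,"twist":0,"grip":0},{"tx":4.4,"ty":-2.67,"tz":0,"twist":0,"grip":0},{"tx":4.4,"ty":-2.67,"tz":0,"twist":0,"grip":0},{"tx":0,"ty":0,"tz":0,"twist":0,"grip":0}]'; python3 go.py .5731 -.1485 .1
```

```text
time: 3.35
tool_pos: [0.5752, -0.1463, 0.176]
ee_rot: [-3.141, 0.0, 0.236]
wrist_force: [-0.4, 0.1, -0.0]
width: 0.0006
[ 0.5752 -0.1463  0.176 ] yaw [-3.141  0.     0.236] tool cm [-0.25  0.18  7.6 ] F [-0.4  0.1 -0. ] 0.0006211654001596909 3.35
```

```bash
python3 -m crank '[{"tx":-0.25,"ty":0.18,"tz":4.0,"twist":0,"grip":0},{"tx":0,"ty":0,"tz":2.5,"twist":0,"grip":0},{"tx":0,"ty":0,"tz":0,"twist":0,"grip":0}]'; python3 go.py .5731 -.1485 .073; python3 - <<'E'
from h import *
p=cams.snapshot('wrist');save(p,'w1')
p=cams.snapshot('side');save({'frame':cv2.resize(p['frame'][60:220,280:480],(800,640))[:600]},'s2')
E
```

```text
time: 3.72
tool_pos: [0.5691, -0.1517, 0.1091]
ee_rot: [-3.139, 0.005, 0.23]
wrist_force: [0.5, -0.1, 0.5]
width: 0.0002
[ 0.5691 -0.1517  0.1091] yaw [-3.139  0.005  0.23 ] tool cm [ 0.48 -0.21  3.61] F [ 0.5 -0.1  0.5] 0.000239278376294866 3.725
```

View pics/w1.png

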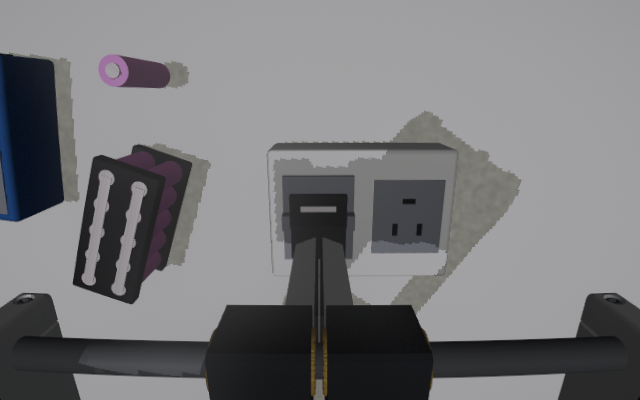

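View pics/s2.png

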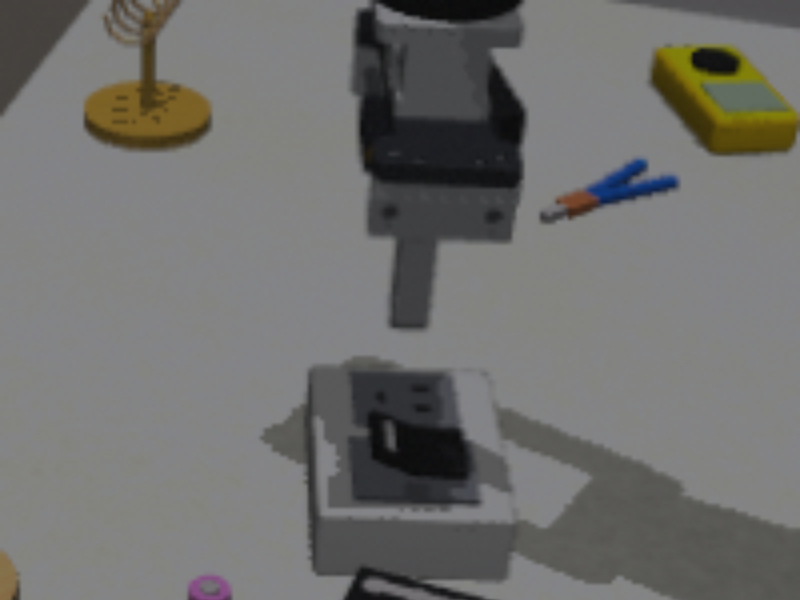

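Both views show the closed fingertip centred across the rocker's width, above the bar half (wrist picture: finger at column 319, bar at 318).

```bash
python3 -m crank '[{"tx":0,"ty":0,"tz":0,"twist":0,"grip":0}]'; python3 go.py .5735 -.1485 .073
```

```text
time: 3.95
tool_pos: [0.5724, -0.1522, 0.1139]
ee_rot: [3.139, -0.003, 0.231]
wrist_force: [-0.3, -0.3, 0.6]
width: 0.0004
[ 0.5724 -0.1522  0.1139] yaw [ 3.139e+00 -3.000e-03  2.310e-01] tool cm [ 0.18 -0.34  4.09] F [-0.3 -0.3  0.6] 0.00039261193726426973 3.95
```

```bash
for i in 1 2 3 4; do python3 -m crank '[{"tx":0,"ty":0,"tz":0,"twist":0,"grip":0}]' | sed -n 2p; done;  python3 go.py .5735 -.1485 .073; python3 -c "
from bench import get_obs
print(get_obs()['joint_positions'],get_obs()['qvel'],get_obs()['tool_pos'])"
```

```text
tool_pos: [0.5723, -0.1518, 0.1134]
tool_pos: [0.5719, -0.1516, 0.1126]
tool_pos: [0.5716, -0.1514, 0.112]
tool_pos: [0.5716, -0.1514, 0.1118]
[ 0.5716 -0.1514  0.1118] yaw [3.141 0.    0.231] tool cm [ 0.26 -0.24  3.88] F [-0.  -0.  -0.8] 0.0004158706087538844 4.45
[-3.54721662e-01  1.99379659e-01  1.37321396e+00 -9.79185767e-05
  1.56897805e+00  9.84750719e-01] [ 0.00121403  0.00123455  0.00107851  0.00050296  0.00017378 -0.00199879] [ 0.57156004 -0.15138124  0.11177202]
```

```bash
python3 -m crank '[{"tx":0.25,"ty":-0.25,"tz":1.0,"twist":0,"grip":0},{"tx":0,"ty":0,"tz":1.0,"twist":0,"grip":0},{"tx":0,"ty":0,"tz":0,"twist":0,"grip":0},{"tx":0,"ty":0,"tz":0,"twist":0,"grip":0}]';  python3 go.py .5735 -.1485 .073
```

```text
time: 4.95
tool_pos: [0.5733, -0.1484, 0.0915]
ee_rot: [-3.141, 0.0, 0.231]
wrist_force: [0.4, -0.2, 0.8]
width: 0.0005
[ 0.5733 -0.1484  0.0915] yaw [-3.141  0.     0.231] tool cm [0.02 0.02 1.85] F [ 0.4 -0.2  0.8] 0.0004537321034260799 4.95
```

```bash
python3 -m crank '[{"tx":0,"ty":0,"tz":0.4,"twist":0,"grip":0},{"tx":0,"ty":0,"tz":0.4,"twist":0,"grip":0},{"tx":0,"ty":0,"tz":0.4,"twist":0,"grip":0},{"tx":0,"ty":0,"tz":0.3,"twist":0,"grip":0},{"tx":0,"ty":0,"tz":0.3,"twist":0,"grip":0},{"tx":0,"ty":0,"tz":0,"twist":0,"grip":0},{"tx":0,"ty":0,"tz":0,"twist":0,"grip":0}]';  python3 go.py .5735 -.1485 .073
```

```text
time: 5.82
tool_pos: [0.5735, -0.1484, 0.0739]
ee_rot: [3.141, -0.0, 0.231]
wrist_force: [-0.9, -0.0, -0.6]
width: 0.0006
[ 0.5735 -0.1484  0.0739] yaw [ 3.141 -0.     0.231] tool cm [-0.    0.01  0.09] F [-0.9 -0.  -0.6] 0.0006383148784158753 5.825
```

```bash
python3 -m crank '[{"tx":0,"ty":0,"tz":0.15,"twist":0,"grip":0},{"tx":0,"ty":0,"tz":0.1,"twist":0,"grip":0},{"tx":0,"ty":0,"tz":0,"twist":0,"grip":0},{"tx":0,"ty":0,"tz":0,"twist":0,"grip":0}]';  python3 go.py .5735 -.1485 .073; python3 - <<'E'
from h import *
p=cams.snapshot('wrist');save({'frame':cv2.resize(p['frame'][120:300,220:480],(780,540))},'w2')
p=cams.snapshot('side');save({'frame':cv2.resize(p['frame'][140:220,330:430],(750,600))},'s3')
E
```

```text
time: 6.32
tool_pos: [0.5734, -0.1484, 0.0713]
ee_rot: [3.141, 0.0, 0.231]
wrist_force: [-0.5, 0.0, -0.4]
width: 0.0004
[ 0.5734 -0.1484  0.0713] yaw [3.141 0.    0.231] tool cm [ 0.01  0.01 -0.17] F [-0.5  0.  -0.4] 0.0004273017093903479 6.325
```

View pics/s3.png

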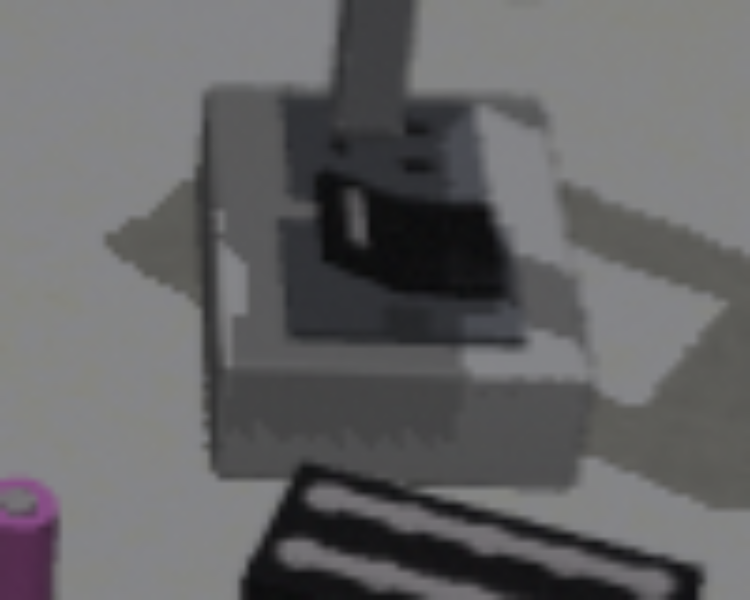

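View pics/w2.png

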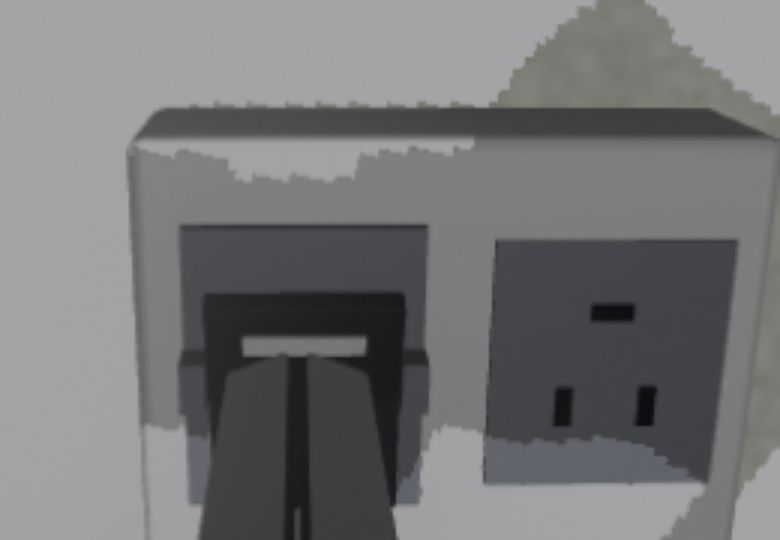

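```bash
python3 - <<'E'
from h import *
o=get_obs();t=o['tool_pos'];print(t)
for c in ['top','side']:
    p=cams.snapshot(c);save(p,c+'4')
    print(c,proj(p,[t-[0,0,.011],t,[.5735,-.1485,.063]]).round(1), proj(p,[.5735,-.1485,.071]))
    if c=='side':print([ (z,atz(p,(379.3,158.7),z).round(3)) for z in (.06,.07,.08,.09,.1)])
p=cams.snapshot('wrist');print(p['hand_eye'].round(3),p['intrinsics'],p['dist']);save(p,'w4')
H=np.array(p['hand_eye']);Hi=np.linalg.inv(H)
for X in ([0,0,.011],[0,0,0],[.008,0,.011],[-.008,0,.011]):
    c=Hi@np.array(X+[1.]);print(X,cv2.projectPoints(c[:3].reshape(1,3),np.zeros(3),np.zeros(3),np.array(p['intrinsics'],float),np.array(p['dist'],float))[0].round(1))
E
python3 - <<'E'
import cv2
a=cv2.imread('pics/top4.png');cv2.imwrite('pics/top4z.png',cv2.resize(a[200:310,330:480],(800,587),interpolation=cv2.INTER_CUBIC))
E
```

```text
[ 0.57343861 -0.14840936  0.07132465]
top [[399.7 250. ]
 [401.  249.6]
 [400.1 249.9]] [[400.97865125 249.62089481]]
side [[376.  173.3]
 [376.5 169.3]
 [376.1 172.3]] [[376.42482061 169.38104352]]
[(0.06, array([ 0.576, -0.209,  0.06 ])), (0.07, array([ 0.575, -0.194,  0.07 ])), (0.08, array([ 0.573, -0.179,  0.08 ])), (0.09, array([ 0.571, -0.164,  0.09 ])), (0.1, array([ 0.57 , -0.149,  0.1  ]))]
[[-0.001 -0.959 -0.284  0.083]
 [ 1.    -0.001  0.001 -0.001]
 [-0.001 -0.284  0.959 -0.209]
 [ 0.     0.     0.     1.   ]] [[355.65137043   0.         318.6886066 ]
 [  0.         355.65137043 201.15526512]
 [  0.           0.           1.        ]] [-0.06109598  0.          0.          0.          0.        ]
[0, 0, 0.011] [[[320.  226.5]]]
[0, 0, 0] [[[320.1 232.7]]]
[0.008, 0, 0.011] [[[320. 215.]]]
[-0.008, 0, 0.011] [[[320.  237.8]]]
```

View pics/top4z.png

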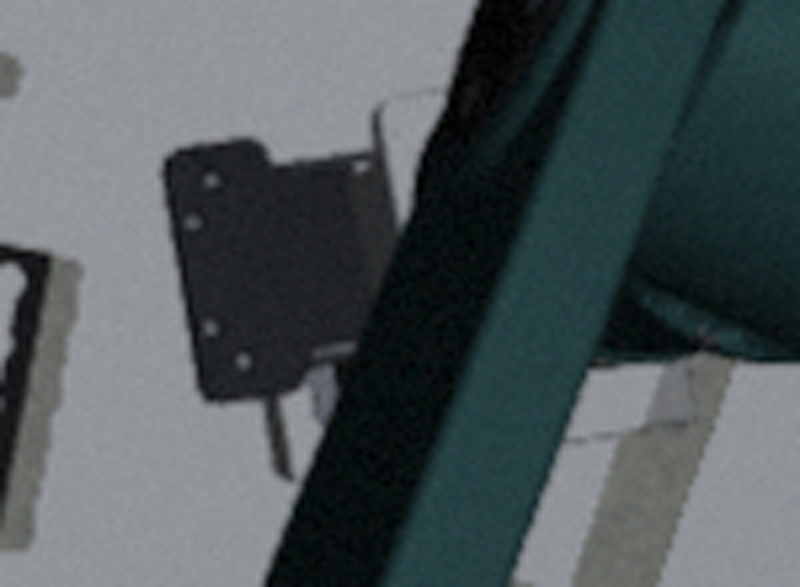

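View pics/w4.png

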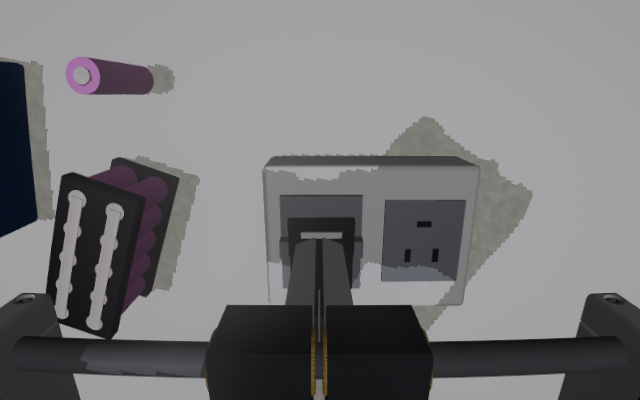

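The side view puts the fingertip well above the rocker, and the wrist view also has the tip short of where it should be (row 240, expected about 215). I'll measure the real tip offset before going on.

```bash
python3 - <<'E'
from h import *
p=cams.snapshot('side')
print('start tip proj',proj(p,[[.206,-.51,.166],[.206+.047*.375,-.51-.047*.927,.166],[.206-.047*.375,-.51+.047*.927,.166],[.206,-.51,.196]]).round(1))
t=get_obs()['tool_pos']
for dz in (-.011,0,.01,.02,.03,.04):print(dz,proj(p,t+[0,0,dz]).round(1))
p=cams.snapshot('wrist');Hi=np.linalg.inv(np.array(p['hand_eye']))
for z in (.011,0,-.01,-.02,-.03):
    print(z,[cv2.projectPoints((Hi@np.array([x,y,z,1.]))[:3].reshape(1,3),np.zeros(3),np.zeros(3),np.array(p['intrinsics'],float),np.array(p['dist'],float))[0].round(1).ravel() for x,y in((.008,0),(-.008,0),(.008,.0125))])
a=cv2.imread('pics/side1.png')
cv2.imwrite('pics/s1z.png',cv2.resize(a[0:110,500:620],(640,586),interpolation=cv2.INTER_CUBIC))
E
```

```text
start tip proj [[541.4  87.4]
 [533.1  79.5]
 [550.2  95.8]
 [544.6  76.9]]
-0.011 [[376.  173.3]]
0 [[376.5 169.3]]
0.01 [[376.9 165.6]]
0.02 [[377.3 161.8]]
0.03 [[377.8 158. ]]
0.04 [[378.2 154.1]]
0.011 [array([320., 215.]), array([320. , 237.8]), array([339.1, 215. ])]
0 [array([320.1, 220.7]), array([320.1, 244.4]), array([340.1, 220.7])]
-0.01 [array([320.2, 226.3]), array([320.2, 250.9]), array([341.1, 226.3])]
-0.02 [array([320.3, 232.5]), array([320.3, 258.1]), array([342.2, 232.4])]
-0.03 [array([320.4, 239.2]), array([320.4, 265.9]), array([343.4, 239.2])]
```

View pics/s1z.png

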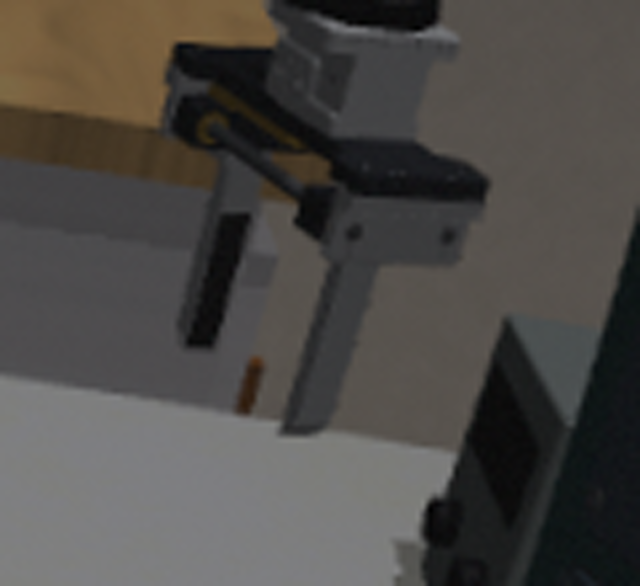

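The side view gives a tip about 30 mm behind the stated TCP, and so do the wrist view and the start picture. So the fingers are about 40 mm shorter than described. First contact should come at TCP z of about 0.044, with the rocker level at about 0.033. I'll go down in small steps and watch the force.

```bash
python3 -m crank '[{"tx":0,"ty":0,"tz":0.9,"twist":0,"grip":0},{"tx":0,"ty":0,"tz":0.9,"twist":0,"grip":0},{"tx":0,"ty":0,"tz":0,"twist":0,"grip":0},{"tx":0,"ty":0,"tz":0,"twist":0,"grip":0}]';  python3 go.py .5735 -.1485 .033;python3 - <<'E'
from h import *
p=cams.snapshot('wrist');save({'frame':cv2.resize(p['frame'][120:300,220:480],(780,540))},'w5')
p=cams.snapshot('side');save({'frame':cv2.resize(p['frame'][140:220,330:430],(750,600))},'s5')
E
```

```text
time: 7.18
tool_pos: [0.5733, -0.1484, 0.0531]
ee_rot: [-3.141, 0.0, 0.231]
wrist_force: [0.2, -0.6, 0.8]
width: 0.0003
[ 0.5733 -0.1484  0.0531] yaw [-3.141  0.     0.231] tool cm [0.01 0.02 2.01] F [ 0.2 -0.6  0.8] 0.00034716294942850926 7.175
```

View pics/s5.png

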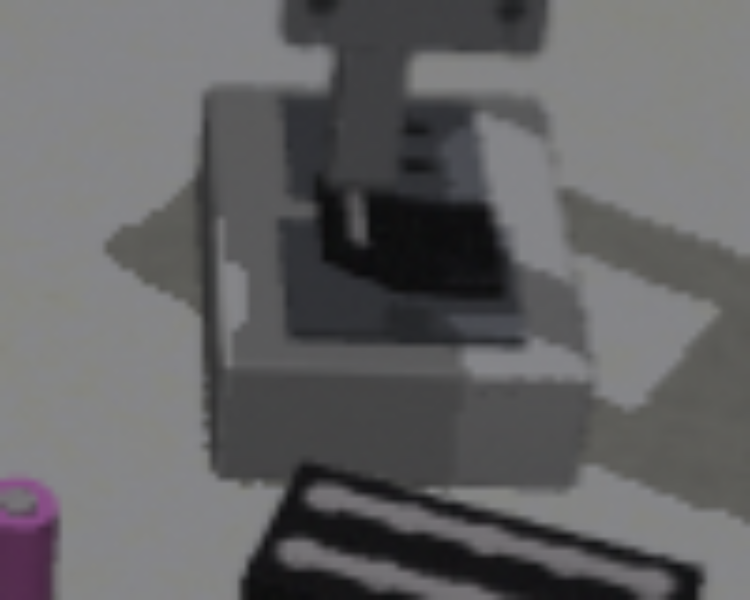

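View pics/w5.png

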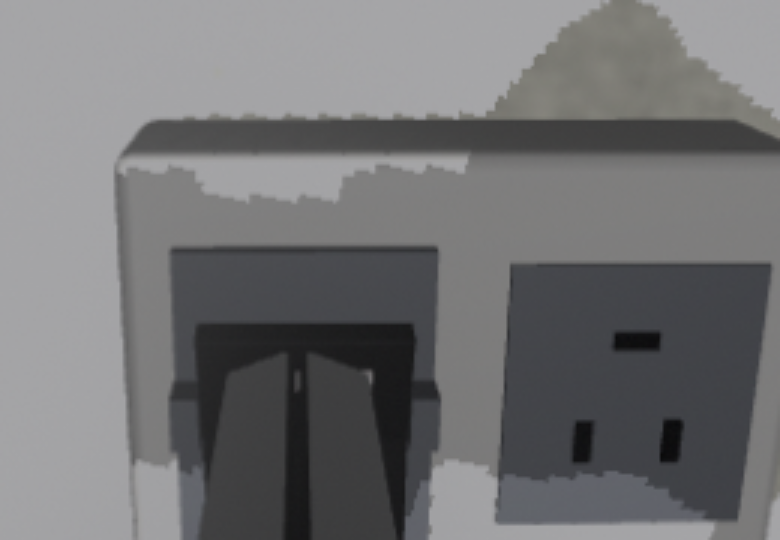

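```bash
python3 -m crank '[{"tx":0,"ty":0,"tz":0.4,"twist":0,"grip":0},{"tx":0,"ty":0,"tz":0.4,"twist":0,"grip":0},{"tx":0,"ty":0,"tz":0,"twist":0,"grip":0},{"tx":0,"ty":0,"tz":0,"twist":0,"grip":0}]';python3 -m crank '[{"tx":0,"ty":0,"tz":0.2,"twist":0,"grip":0},{"tx":0,"ty":0,"tz":0.2,"twist":0,"grip":0},{"tx":0,"ty":0,"tz":0,"twist":0,"grip":0}]'; python3 -m crank '[{"tx":0,"ty":0,"tz":0.2,"twist":0,"grip":0},{"tx":0,"ty":0,"tz":0.2,"twist":0,"grip":0},{"tx":0,"ty":0,"tz":0,"twist":0,"grip":0}]'
```

```text
time: 7.78
tool_pos: [0.5733, -0.1484, 0.0452]
ee_rot: [-3.141, 0.0, 0.231]
wrist_force: [0.1, 0.0, 0.3]
width: 0.0005
time: 8.15
tool_pos: [0.5744, -0.1483, 0.0419]
ee_rot: [3.141, -0.002, 0.231]
wrist_force: [1.1, 1.6, 3.5]
width: 0.0003
time: 8.52
tool_pos: [0.5733, -0.1486, 0.0371]
ee_rot: [3.141, 0.0, 0.231]
wrist_force: [1.7, -1.0, 2.6]
width: 0.0006
```

Contact came at TCP z of about 0.043, as predicted, and the rocker is turning under about 3 N.

```bash
python3 -m crank '[{"tx":0,"ty":0,"tz":0.2,"twist":0,"grip":0},{"tx":0,"ty":0,"tz":0.2,"twist":0,"grip":0},{"tx":0,"ty":0,"tz":0,"twist":0,"grip":0},{"tx":0,"ty":0,"tz":0,"twist":0,"grip":0}]';python3 -m crank '[{"tx":0,"ty":0,"tz":0.1,"twist":0,"grip":0},{"tx":0,"ty":0,"tz":0,"twist":0,"grip":0},{"tx":0,"ty":0,"tz":0,"twist":0,"grip":0}]'
```

```text
time: 9.02
tool_pos: [0.5739, -0.1485, 0.0345]
ee_rot: [3.141, -0.001, 0.231]
wrist_force: [1.7, 0.1, 6.7]
width: 0.0002
time: 9.4
tool_pos: [0.5739, -0.1485, 0.0345]
ee_rot: [3.141, -0.002, 0.231]
wrist_force: [0.1, 1.8, 8.5]
width: 0.0005
```

```bash
python3 -m crank '[{"tx":0,"ty":0,"tz":-1.5,"twist":0,"grip":0},{"tx":0,"ty":0,"tz":-3,"twist":0,"grip":0},{"tx":0,"ty":0,"tz":-4,"twist":0,"grip":0},{"tx":0.36,"ty":-4.6,"tz":-1,"twist":0,"grip":0},{"tx":0.36,"ty":-4.6,"tz":0,"twist":0,"grip":0},{"tx":0.36,"ty":-4.6,"tz":0,"twist":0,"grip":0},{"tx":0.36,"ty":-4.6,"tz":0,"twist":0,"grip":0},{"tx":0.36,"ty":-4.6,"tz":0,"twist":0,"grip":0},{"tx":0.36,"ty":-4.6,"tz":0,"twist":0,"grip":0},{"tx":0,"ty":0,"tz":0,"twist":0,"grip":0},{"tx":0,"ty":0,"tz":0,"twist":0,"grip":0},{"tx":0,"ty":0,"tz":0,"twist":0,"grip":0}]'; python3 go.py .5315 .1252 .05
python3 - <<'E'
from h import *
p=cams.snapshot('side');save({'frame':cv2.resize(p['frame'][140:220,330:430],(750,600))},'s6')
p=cams.snapshot('top');save({'frame':cv2.resize(p['frame'][200:310,330:480],(800,587))},'t6')
p=cams.snapshot('wrist');save(p,'w6')
E
```

```text
time: 10.9
tool_pos: [0.5311, 0.1238, 0.1269]
ee_rot: [3.141, 0.001, 0.229]
wrist_force: [0.0, -0.2, 0.1]
width: 0.0007
[0.5311 0.1238 0.1269] yaw [3.141e+00 1.000e-03 2.290e-01] tool cm [ 0.08 -0.14  7.69] F [ 0.  -0.2  0.1] 0.0006868210067815792 10.9
```

View pics/s6.png

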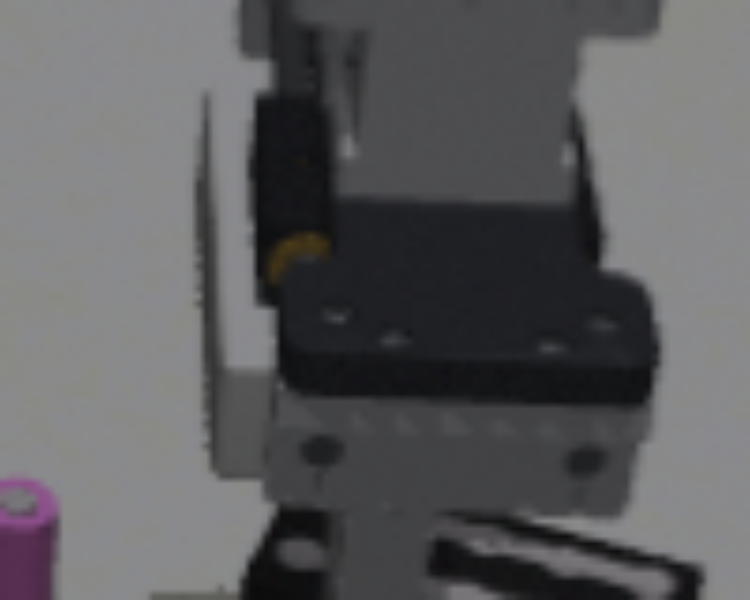

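View pics/w6.png

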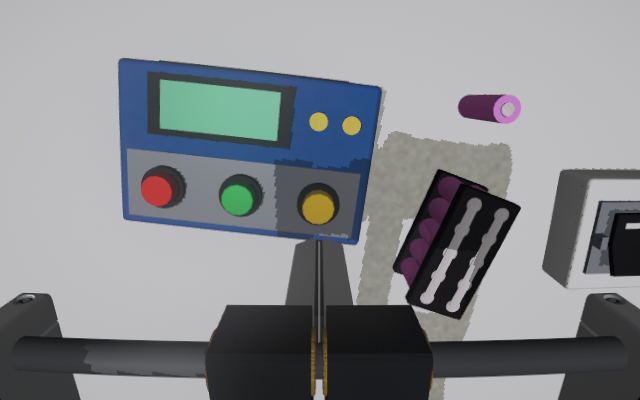

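View pics/t6.png

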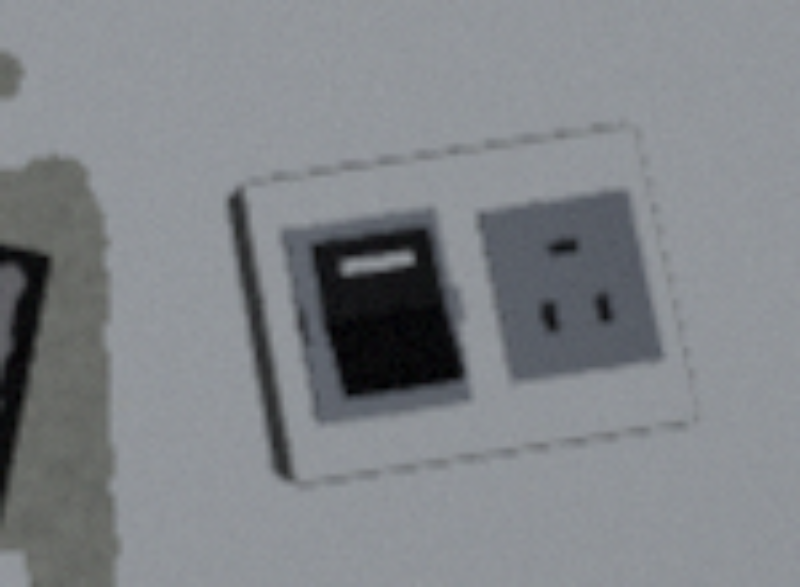

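The top view shows the rocker's shading swapped: the bar half is now light and level, the other half dark and raised. It is on, and the box is unmoved. Next is yellow: contact should come at TCP z of about 0.049, and fully in at about 0.042.

```bash
python3 -m crank '[{"tx":0.08,"ty":-0.14,"tz":2.5,"twist":0,"grip":0},{"tx":0,"ty":0,"tz":2.5,"twist":0,"grip":0},{"tx":0,"ty":0,"tz":1.6,"twist":0,"grip":0},{"tx":0,"ty":0,"tz":0,"twist":0,"grip":0},{"tx":0,"ty":0,"tz":0,"twist":0,"grip":0},{"tx":0,"ty":0,"tz":0,"twist":0,"grip":0}]'; python3 go.py .5315 .1252 .05
python3 - <<'E'
from h import *
p=cams.snapshot('side');save({'frame':cv2.resize(p['frame'][200:320,300:450],(750,600))},'s7')
p=cams.snapshot('wrist');save(p,'w7')
E
```

```text
time: 11.8
tool_pos: [0.5326, 0.1268, 0.0626]
ee_rot: [3.141, -0.002, 0.231]
wrist_force: [0.2, -0.8, -0.7]
width: 0.0002
[0.5326 0.1268 0.0626] yaw [ 3.141e+00 -2.000e-03  2.310e-01] tool cm [-0.15  0.13  1.26] F [ 0.2 -0.8 -0.7] 0.00019255860916698168 11.8
```

View pics/s7.png

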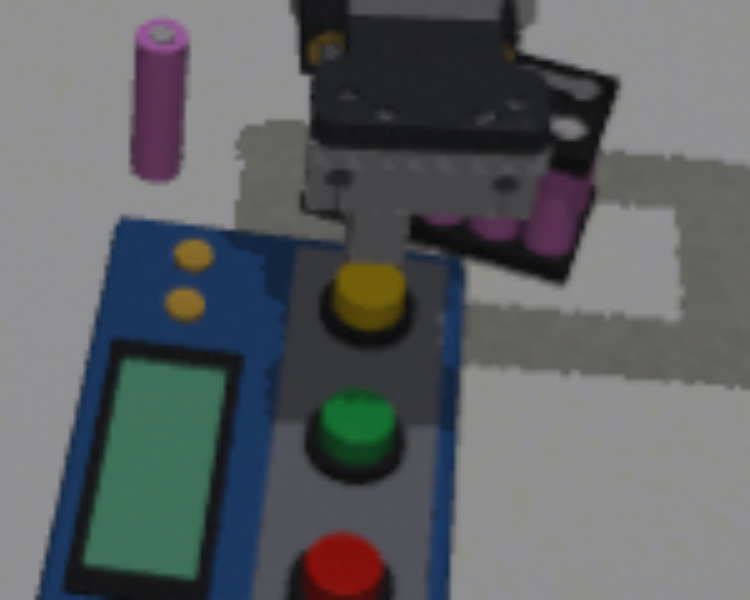

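View pics/w7.png

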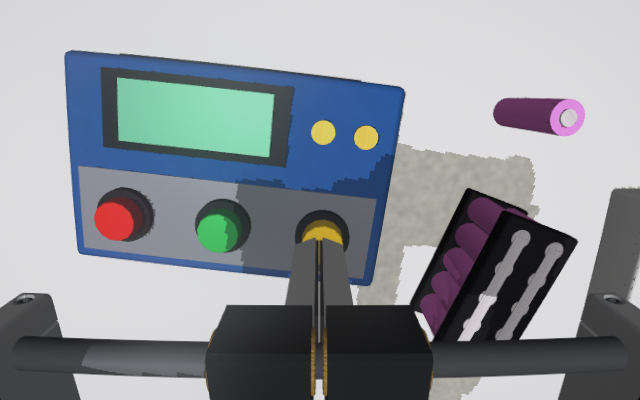

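The finger is over the yellow cap in both views (wrist picture: finger column 319, cap 321).

```bash
python3 -m crank '[{"tx":0,"ty":0,"tz":0.3,"twist":0,"grip":0},{"tx":0,"ty":0,"tz":0.3,"twist":0,"grip":0},{"tx":0,"ty":0,"tz":0,"twist":0,"grip":0},{"tx":0,"ty":0,"tz":0,"twist":0,"grip":0}]'; python3 go.py .5315 .1252 .042
```

```text
time: 12.4
tool_pos: [0.5316, 0.1268, 0.0552]
ee_rot: [3.142, 0.0, 0.231]
wrist_force: [0.2, 0.4, -0.3]
width: 0.0003
[0.5316 0.1268 0.0552] yaw [3.142 0.    0.231] tool cm [-0.04  0.15  1.32] F [ 0.2  0.4 -0.3] 0.0002581442908481075 12.4
```

```bash
python3 -m crank '[{"tx":0,"ty":0.1,"tz":0.2,"twist":0,"grip":0},{"tx":0,"ty":0,"tz":0.3,"twist":0,"grip":0},{"tx":0,"ty":0,"tz":0,"twist":0,"grip":0},{"tx":0,"ty":0,"tz":0,"twist":0,"grip":0}]';python3 -m crank '[{"tx":0,"ty":0,"tz":0.2,"twist":0,"grip":0},{"tx":0,"ty":0,"tz":0.2,"twist":0,"grip":0},{"tx":0,"ty":0,"tz":0.2,"twist":0,"grip":0},{"tx":0,"ty":0,"tz":0,"twist":0,"grip":0},{"tx":0,"ty":0,"tz":0,"twist":0,"grip":0}]'; python3 -m crank '[{"tx":0,"ty":0,"tz":0.2,"twist":0,"grip":0},{"tx":0,"ty":0,"tz":0.1,"twist":0,"grip":0},{"tx":0,"ty":0,"tz":0,"twist":0,"grip":0},{"tx":0,"ty":0,"tz":0,"twist":0,"grip":0}]'
```

```text
time: 12.9
tool_pos: [0.5318, 0.1258, 0.0502]
ee_rot: [3.142, 0.0, 0.231]
wrist_force: [-0.3, 0.3, 0.3]
width: 0.0004
time: 13.52
tool_pos: [0.5322, 0.1258, 0.0443]
ee_rot: [3.141, -0.001, 0.231]
wrist_force: [0.3, 0.5, 1.6]
width: 0.0002
time: 14.02
tool_pos: [0.5322, 0.1258, 0.0425]
ee_rot: [3.141, -0.001, 0.231]
wrist_force: [-1.1, 0.2, 6.7]
width: 0.0005
```

```bash
python3 -m crank '[{"tx":0,"ty":0,"tz":0.15,"twist":0,"grip":0},{"tx":0,"ty":0,"tz":0,"twist":0,"grip":0},{"tx":0,"ty":0,"tz":0,"twist":0,"grip":0}]'
```

```text
time: 14.4
tool_pos: [0.5323, 0.1258, 0.0424]
ee_rot: [3.141, -0.002, 0.231]
wrist_force: [-3.3, -1.2, 12.4]
width: 0.0006
```

Yellow is at its hard stop: 12 N and no further travel. Lift and move across to green.

```bash
python3 -m crank '[{"tx":0,"ty":0,"tz":-1,"twist":0,"grip":0},{"tx":0,"ty":0,"tz":-2,"twist":0,"grip":0},{"tx":0,"ty":0,"tz":-2,"twist":0,"grip":0},{"tx":0.3,"ty":-3,"tz":0,"twist":0,"grip":0},{"tx":0.35,"ty":-3,"tz":0,"twist":0,"grip":0},{"tx":0,"ty":0,"tz":0,"twist":0,"grip":0},{"tx":0,"ty":0,"tz":0,"twist":0,"grip":0},{"tx":0,"ty":0,"tz":0,"twist":0,"grip":0},{"tx":0,"ty":0,"tz":0,"twist":0,"grip":0}]'; python3 - <<'E'
from h import *
p=cams.snapshot('side');save({'frame':cv2.resize(p['frame'][200:320,300:450],(750,600))},'s8')
p=cams.snapshot('wrist');save(p,'w8')
E
python3 go.py .5245 .1866 .055
```

```text
time: 15.52
tool_pos: [0.5246, 0.1849, 0.0897]
ee_rot: [3.141, 0.0, 0.23]
wrist_force: [-0.5, 0.6, 0.5]
width: 0.0004
[0.5246 0.1851 0.0898] yaw [3.141 0.    0.23 ] tool cm [ 0.03 -0.15  3.48] F [ 0.1 -0.1 -0.5] 0.00034247577488142234 15.625
```

View pics/s8.png

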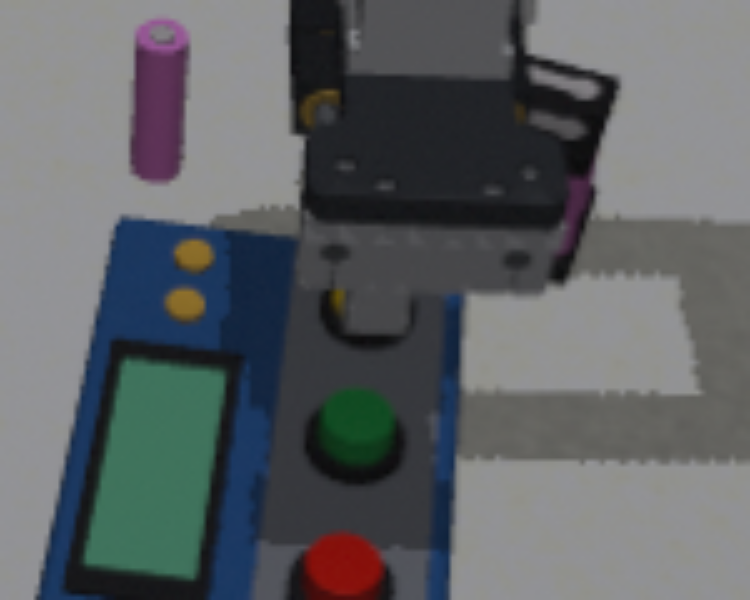

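View pics/w8.png

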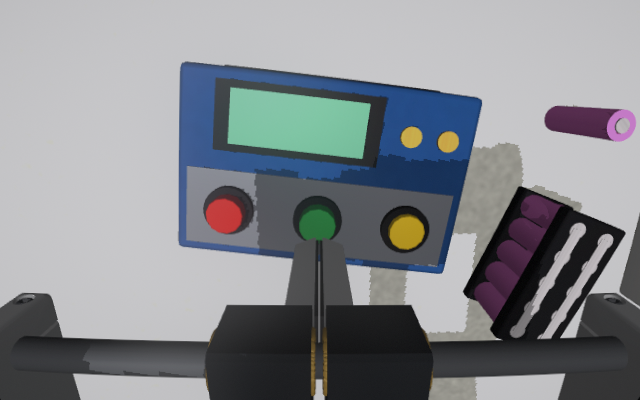

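In the wrist view the yellow cap (405,231) sits visibly lower in its collar. Green (317,224) is straight ahead of the finger.

```bash
python3 -m crank '[{"tx":0.03,"ty":-0.1,"tz":1.7,"twist":0,"grip":0},{"tx":0,"ty":0,"tz":1.7,"twist":0,"grip":0},{"tx":0,"ty":0,"tz":0,"twist":0,"grip":0},{"tx":0,"ty":0,"tz":0,"twist":0,"grip":0},{"tx":0,"ty":0,"tz":0,"twist":0,"grip":0},{"tx":0,"ty":0,"tz":0,"twist":0,"grip":0}]';python3 -m crank '[{"tx":0,"ty":0,"tz":0.2,"twist":0,"grip":0},{"tx":0,"ty":0,"tz":0.2,"twist":0,"grip":0},{"tx":0,"ty":0,"tz":0.2,"twist":0,"grip":0},{"tx":0,"ty":0,"tz":0,"twist":0,"grip":0},{"tx":0,"ty":0,"tz":0,"twist":0,"grip":0}]'; python3 -m crank '[{"tx":0,"ty":0,"tz":0.2,"twist":0,"grip":0},{"tx":0,"ty":0,"tz":0.2,"twist":0,"grip":0},{"tx":0,"ty":0,"tz":0.2,"twist":0,"grip":0},{"tx":0,"ty":0,"tz":0,"twist":0,"grip":0},{"tx":0,"ty":0,"tz":0,"twist":0,"grip":0}]'
```

```text
time: 16.38
tool_pos: [0.525, 0.1868, 0.0564]
ee_rot: [3.142, -0.001, 0.231]
wrist_force: [0.4, 0.1, -0.0]
width: 0.0004
time: 17.0
tool_pos: [0.5245, 0.1867, 0.0497]
ee_rot: [3.141, -0.0, 0.231]
wrist_force: [-0.1, -0.1, 0.8]
width: 0.0006
time: 17.62
tool_pos: [0.5248, 0.1868, 0.0438]
ee_rot: [3.142, -0.001, 0.231]
wrist_force: [1.4, 0.2, 1.3]
width: 0.0006
```

```bash
python3 -m crank '[{"tx":0,"ty":0,"tz":0.2,"twist":0,"grip":0},{"tx":0,"ty":0,"tz":0.1,"twist":0,"grip":0},{"tx":0,"ty":0,"tz":0,"twist":0,"grip":0},{"tx":0,"ty":0,"tz":0,"twist":0,"grip":0}]'; python3 -m crank '[{"tx":0,"ty":0,"tz":0.15,"twist":0,"grip":0},{"tx":0,"ty":0,"tz":0,"twist":0,"grip":0},{"tx":0,"ty":0,"tz":0,"twist":0,"grip":0}]'
```

```text
time: 18.12
tool_pos: [0.5249, 0.1868, 0.0425]
ee_rot: [3.141, -0.001, 0.231]
wrist_force: [-2.3, -0.3, 8.2]
width: 0.0006
time: 18.5
tool_pos: [0.525, 0.1868, 0.0424]
ee_rot: [3.141, -0.002, 0.231]
wrist_force: [-5.1, -0.2, 13.6]
width: 0.0005
```

Green is at its stop, at the same depth as yellow. Lift and back away toward the robot for a final look.

```bash
python3 -m crank '[{"tx":0,"ty":0,"tz":-1,"twist":0,"grip":0},{"tx":0,"ty":0,"tz":-3,"twist":0,"grip":0},{"tx":0,"ty":0,"tz":-5,"twist":0,"grip":0},{"tx":-4,"ty":0,"tz":-3,"twist":0,"grip":0},{"tx":-5,"ty":0,"tz":0,"twist":0,"grip":0},{"tx":-5,"ty":0,"tz":0,"twist":0,"grip":0},{"tx":0,"ty":0,"tz":0,"twist":0,"grip":0},{"tx":0,"ty":0,"tz":0,"twist":0,"grip":0},{"tx":0,"ty":0,"tz":0,"twist":0,"grip":0},{"tx":0,"ty":0,"tz":0,"twist":0,"grip":0},{"tx":0,"ty":0,"tz":0,"twist":0,"grip":0}]'; python3 - <<'E'
from h import *
s=cams.snapshot('side');t=cams.snapshot('top');save(t,'top9')
a=cv2.resize(s['frame'][150:340,290:440],None,fx=3,fy=3);save({'frame':a},'s9')
save({'frame':cv2.resize(t['frame'][180:330,140:480],(800,353))},'t9')
E
```

```text
time: 19.88
tool_pos: [0.3887, 0.1547, 0.159]
ee_rot: [3.141, 0.001, 0.231]
wrist_force: [-0.1, 0.4, -0.2]
width: 0.0005
```

View pics/s9.png

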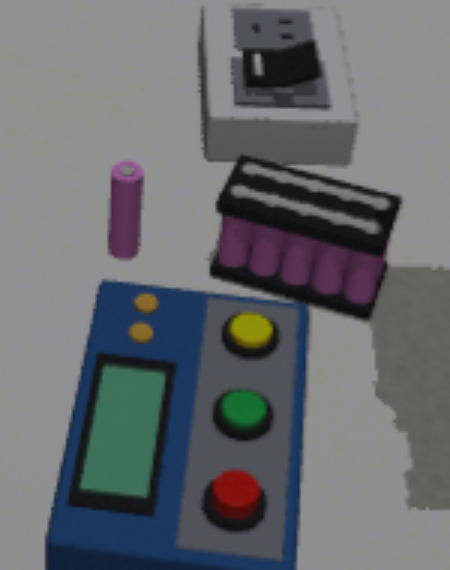

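View pics/t9.png

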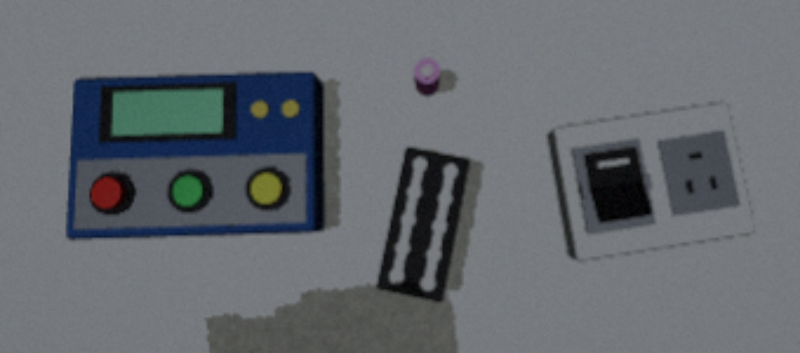

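The side view shows the rocker on, with its other half raised at (300,60). Yellow and green are low in their collars, and red is still tall. The box, pack and cell are where they started, and the arm is clear.

```bash
python3 -c "
from bench import ticket
print(ticket.close_job())"
```

```text
the job is handed in; nothing more can be done
None
```

The job is handed in: I pressed the rocker on, then pushed the yellow key in, then the green key. The closed fingertips did all the pressing, finishing at about 20 s of the 42 s allowed. `close_job` gave no verdict.

- **Presses:** each one ended at a hard stop with no further travel. The wrist force was about 8.5 N on the rocker, 12 N on yellow and 14 N on green, and both keys stopped at the same depth.
- **Final pictures:** the rocker is over, with the white-bar half level and the other half raised. Yellow and green sit low in their collars, and red is still out. The switch box, pack and cell look unmoved. I did not look at the tape again at the end, but the arm never went near it. The arm is clear of everything.
- **Disagreement with the description:** the fingertips are about 28–30 mm behind the stated TCP, not 11 mm ahead of it. My first descent on the rocker therefore stopped in the air above it. I measured the real offset in the side and wrist views, and contact with the rocker and both keys then came within about 1 mm of the predicted heights.
- **Smaller points:** the two cameras differed by about 3 mm in y on the keys, and the first move command was refused because every row needs all five fields.

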